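Dip-check the steam oven's tank with the gauge rod

TASK

Take the red-handled gauge rod from its cradle, slide it into the blue guide tube on the tank until its collar stops against the mouth, without forcing it, then draw it right out again. Finish by holding the rod still and level with its tip over the middle of the white reading plate, about a hand's breadth (8 to 10 cm) above it: the program ends while the gripper still holds the rod there, touching nothing else. Never let the rod touch the worktop, and leave the other things on the table where they are.

Things in the scene. Friction and masses are not known exactly. Their poses are not given: they have to be found in the camera images.
- rod: gauge rod, 0.10 to 0.17 kg, 220 long, starts level in its cradle. Origin on the axis at the collar face nearest the tip; +x along the axis from tip to handle, +z up in the cradle. x -120 to 0: steel shaft, 10 mm diameter (last 10 mm taper to 4), red, green and black bands near the tip. x 0 to 8: brass collar, 38 mm diameter. x 8 to 100: red flat-sided handle, 16 wide (y), 20 high (z)
- rod_tip (a point): the tip of the rod, on its axis 120 mm from the collar's stop face (rod frame x=-120)
- rod_grip (a point): where to grip the handle: on the rod's axis at rod x=+42, 75 mm above the table while in the cradle; the fingers close across the 16 mm width (rod y); 25 mm clear to collar and cradle post from the fingers. The rod's centre of mass lies about 20 mm from here towards the collar
- guide: blue guide tube fixed in the tank. Origin at the centre of its mouth, 135 mm above the table; +x points out of the mouth along the axis, 35 degrees above level, roughly away from the robot; y level. Outer diameter 22 mm, bore 14, flaring over the last 14 mm to 32 outside, about 24 inside. The rod enters along -x; fully home the collar rests on the rim (tip at x=-120). Nothing lies beneath the tip
- tank: fixed steel water tank of a steam oven, 160 (x) x 220 (y) x 120 high, origin under its centre; the guide tube stands about 50 mm out of its +x face, near the top; the mouth's centre is at tank frame (125, 0, 135)
- cradle: fixed grey cradle in which the rod starts, axes parallel to the rod's: base 210 (x) x 70 (y) x 12, origin under its centre; slotted posts 36 mm wide, 12 long at x=-86 (under the shaft, cheeks up to 84) and x=+86 (under the end of the handle, cheeks up to 79). The slots are open upwards: lift the rod straight up
- plate: fixed reading plate, 100 x 100 x 10 mm high, white with a black edge and black scale ticks, origin under its centre
- timer: loose bystander, leave alone: white kitchen timer, 65 x 70 x 22, origin under its centre
- bowl: loose bystander, leave alone: steel bowl, 120 across, 50 high, origin under its centre
- cutter: loose bystander, leave alone: steel biscuit-cutter ring, 64 across, 30 high, origin under its centre
- spatula: loose bystander, leave alone: wooden spatula lying flat, about 250 to 300 long, low
- jar: loose bystander, leave alone: amber jar with white cap, 66 across, 80 high, origin under its centre
- probe: loose bystander, leave alone: yellow food thermometer lying flat: head 50 x 36 x 24 with a thin steel spike 105 long; not the gauge rod
- cup: loose bystander, leave alone: white ceramic cup, 60 across, 65 high, origin under its centre
- table: the fixed white worktop, its surface at z=0
Mind the look-alikes: they are no part of the job. Leave any turquoise look-alike of the rod alone.

How it is judged:
By the outcome, as a careful person would: the job done as asked, in the order asked, and still so for the second after the job is handed in, while the arm keeps its last pose, push and grip.
It also fails if it takes over 64 s, if anything falls off the work surface, if the arm or the gripper's body presses on something with over 40 N, if the wrist force passes 120 N, or if a joint passes its speed limit or range.

ROBOT

A 6-joint arm with a two-finger parallel gripper is mounted at the origin on the work surface. World frame = base frame: x ahead of the robot, y to its left, z up, the work surface at z = 0. Lengths are in m, angles in rad, forces in N, time in s.
With the tool pointing down it reaches from about 0.425 to 0.95 m from the base axis. Payload 3.5 kg.
Tool frame: the origin (TCP) lies midway between the tips of the shut fingers; the grasp point (between the pads) lies ctrl.grasp_offset behind it (ctrl.grasp_offset is the distance from the TCP to the grasp point, in m); x points along the fingers, y is the direction in which the jaws open and shut, and the axes are right-handed (so a half turn about x gives the same grasp; the last joint's range is limited). The gripper opens to 85 mm and grips with 20 to 120 N. Pads are 22 mm wide; open, the fingers measure 114 mm over their backs; the gripper's body (76 mm by 85 mm) begins 54 mm behind the grasp point. The pads swing forward as they close: fully open they stand 13 mm farther back than shut.
Start: joints at [-1.361, 0.286, 1.577, -0, 1.279, -0.15], TCP at [0.238, -0.632, 0.21] pointing down, gripper open.
Joint ranges: [-2.77, 2.77], [-0.9, 2.22], [0.21, 2.48], [-1.53, 4.67], [0.24, 2.81], [-2.84, 2.84]. Speed limits (rad/s): [2.79, 2.79, 3.14, 3.14, 3.14, 3.14].

INTERFACE

Orientations are given as a unit quaternion [x, y, z, w].
In Python, from plant import readout, read_camera, sign_off, ctrl gives the robot as it stands.
- The arm moves only by the tool drive_tool, never from a script. Its argument "steps" is a list of rows, each a list of 5 numbers: the shift along the tool's x, y, z in cm, then the turn about the tool's x in degrees, then the opening, from 0 (shut) to 1 (fully open). A call has 1 to 10 rows; each row shifts and turns the commanded pose from where the row before left it, along the tool's axes as they then stand; what a row does not reach is not made up. A row lasts 1/10 s, in which the tool goes at most 50 mm and 8.59 degrees, less where a joint would pass 70% of its speed; a pose out of reach is approached as far as the arm can. A call is refused whole if a number of a shift passes 5 or a number of a turn 8.59, either way. A call with a gripper value outside its range is refused whole. The fingers move at their own pace and stop on an object; "force" is the grip in N (left out, the last holds). Time passes only in rows, so rows that do not move let the fingers close. It gives the time, the measured TCP pose, the force and the opening at its end, in the units of the state.
- readout.get_state(): the state, without advancing time (a new reading comes with each control period).
- read_camera(name): name is "scene" or "top" or "wrist"; returns a dict with "frame" (420x560x3 uint8, red, green, blue), "vertical_fov" (degrees; the focal length in pixels is half the picture's height over the tangent of half this angle, whatever the lens; pixels are square), "cx", "cy" (the principal point, pixels), "eye" and "orientation" of the camera in the world. Camera axes: x right, y up, looking along -z (the intrinsics and any distortion apply to the point x, -y, -z); pixel columns grow to the right and rows downward; lengths in m; the calibration is good to about 2 mm. A picture is of the moment at which its call begins. There is no depth.
- sign_off(): hands the job in, once; it reports no verdict.
The state is a dict: "time": time; "qpos": joint angles; "dq": joint speeds; "joint_efforts": joint torques, N m; "eef_pos": TCP position; "tcp_rot": TCP orientation; "contact_force": force on the tool from outside, world axes, zero at the start; "wrist_torque": the same for the moment, N m; "opening": opening from 0.0 (shut) to 1.0 (fully open).
Only numpy, scipy, OpenCV 4.12 (cv2) and the standard library are available. Lean on these libraries where they do the work, as an engineer would, in place of code of your own. Each camera call takes 0.05 s, during which the arm holds its last target. There are 200 camera calls.

## Working session

There is one attempt and no reset: what is moved stays moved. The work goes in short steps, Python scripts to look and compute and a tool call to move; the robot and the scene stay as the last step left them, time stands still between calls to the robot, and variables do not carry over. Pictures are saved under pics/ and viewed, about 8 in all and at most 12, crops included, and the job is handed in when it is done.

Besides the shell and the picture viewer there is one more tool, called after "Emit:" as name(argument=value, ...), one argument or row to a line, values as JSON. drive_tool: Moves the arm, as the interface text tells. Its arguments: {"type":"object","properties":{"steps":{"type":"array","items":{"type":"array","items":{"type":"number"}}},"force":{"type":"number"}},"required":["steps"]}

```bash
mkdir -p pics; ls; cat > h.py <<'E'
import numpy as np, cv2
from scipy.spatial.transform import Rotation as R
from plant import readout, read_camera, sign_off, ctrl
def f(c): return c["frame"].shape[0]/2/np.tan(np.radians(c["vertical_fov"])/2)
def ray(c,u,v):
    d=R.from_quat(c["orientation"]).apply([(u-c["cx"])/f(c),-(v-c["cy"])/f(c),-1]); return np.array(c["eye"]),d/np.linalg.norm(d)
def onz(c,u,v,z):
    e,d=ray(c,u,v); return e+d*(z-e[2])/d[2]
def proj(c,p):
    q=R.from_quat(c["orientation"]).inv().apply(np.asarray(p)-c["eye"]); return c["cx"]+f(c)*q[...,0]/-q[...,2], c["cy"]-f(c)*q[...,1]/-q[...,2]
def save(c,n): cv2.imwrite("pics/"+n+".png",cv2.cvtColor(c["frame"],cv2.COLOR_RGB2BGR))
def cross(r1,r2):
    (a,d),(b,e)=r1,r2; s=np.linalg.lstsq(np.c_[d,-e],b-a,rcond=None)[0]; p=a+s[0]*d;q=b+s[1]*e
    return (p+q)/2,np.linalg.norm(p-q)
E
python3 - <<'E'
from h import *
import pickle
for n in("scene","top","wrist"):
    c=read_camera(n); save(c,n+"0"); pickle.dump(c,open(n+"0.pkl","wb")); print(n,{k:v for k,v in c.items() if k!="frame"})
print(readout.get_state(), ctrl.grasp_offset, [a for a in dir(ctrl) if a[0]!='_'])
E
```

```text
pics
scene {'vertical_fov': 44.73462471413215, 'cx': 285.2530291682378, 'cy': 209.78341767059518, 'eye': array([ 1.57149933, -0.21192378,  0.75948976]), 'orientation': array([0.37621554, 0.30957003, 0.55888979, 0.67102196])}
top {'vertical_fov': 48.66468384057537, 'cx': 273.9354788289587, 'cy': 211.40394359069174, 'eye': array([0.40570359, 0.00334121, 1.45193966]), 'orientation': array([-0.02739919,  0.03508969,  0.71570453, -0.6969828 ])}
wrist {'vertical_fov': 58.102680371558336, 'cx': 279.52920863919894, 'cy': 215.89990089035547, 'eye': array([ 0.3017499 , -0.60610434,  0.37395457]), 'orientation': array([-0.11208875,  0.07919652, -0.56368104,  0.81451072])}
{'time': 0.15, 'qpos': array([-1.36101579e+00,  2.86992969e-01,  1.57786925e+00,  7.29748939e-06,
        1.27857511e+00, -1.50002090e-01]), 'dq': array([ 0.00072781, -0.0010691 , -0.00620806,  0.00102835, -0.0012326 ,
        0.00014328]), 'joint_efforts': array([ 1.23690566e-03, -4.06599319e+01, -2.93140823e+01, -1.58628568e-04,
        3.95578507e-03, -5.66150817e-06]), 'eef_pos': array([ 0.23755886, -0.6312215 ,  0.20852897]), 'tcp_rot': array([-0.69567912, -0.1271686 ,  0.69571316, -0.12586465]), 'contact_force': array([-0.70546896, -0.52586246, -0.07181073]), 'wrist_torque': array([-0.04221996,  0.01387304, -0.06629825]), 'opening': 0.9982159430805324} 0.0187 ['Unreachable', 'grasp_offset']
```

View pics/top0.png

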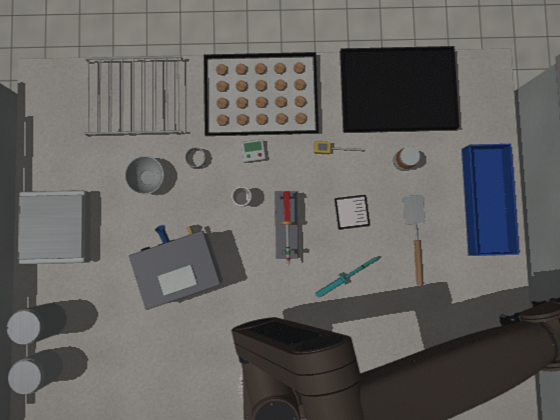

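View pics/scene0.png

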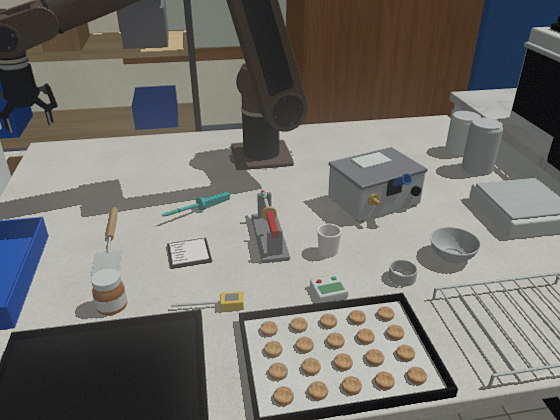

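The top view shows the cradle and rod at about (287,225), handle end (286,195) and tip (290,262), so the tip points toward the robot. The plate is at (352,212), the tank at (175,268), and the blue guide at about (162,234). The turquoise decoy is at (345,277). The scene view shows the guide mouth (blue) near (405,180). Now I'll measure.

```bash
python3 - <<'E'
from h import *
import pickle
T=pickle.load(open("top0.pkl","rb"));S=pickle.load(open("scene0.pkl","rb"))
def blobs(c,lo,hi,box,name):
    m=cv2.inRange(cv2.cvtColor(c["frame"],cv2.COLOR_RGB2HSV),lo,hi);k=np.zeros_like(m);x0,y0,x1,y1=box;k[y0:y1,x0:x1]=255
    n,l,s,ce=cv2.connectedComponentsWithStats(m&k)
    o=[]
    for i in range(1,n):
        if s[i,4]>8:
            pts=np.argwhere(l==i)[:,::-1].astype(np.float32); o.append(pts); print(name,s[i],ce[i].round(1),cv2.minAreaRect(pts))
    return o
h=blobs(T,(0,150,60),(6,255,255),(260,180,310,270),"Tred")
blobs(T,(15,100,80),(30,255,255),(260,180,310,270),"Tbrass")
blobs(S,(0,150,60),(6,255,255),(240,170,300,270),"Sred")
blobs(T,(100,110,30),(125,255,255),(130,210,210,260),"Tblue")
blobs(S,(100,110,30),(125,255,255),(330,150,430,220),"Sblue")
w=blobs(T,(0,0,150),(180,60,255),(330,190,375,235),"Tplate")
blobs(T,(0,0,60),(180,255,115),(262,180,310,268),"Tcradle")
for (u,v) in [(286,192),(288,221),(290,262)]: print("rod",onz(T,u,v,.075).round(3))
p=max(w,key=len); b=cv2.boxPoints(cv2.minAreaRect(p)); print("plate",[onz(T,*q,.01).round(3) for q in b],onz(T,*p.mean(0),.01))
a=T["frame"][180:300,120:310]; b=S["frame"][140:260,230:430]
a=cv2.resize(a,None,fx=4,fy=4,interpolation=2)[:,:,::-1]; b=cv2.resize(b,None,fx=4,fy=4,interpolation=2)[:,:,::-1]
cv2.imwrite("pics/topc.png",a);cv2.imwrite("pics/scenec.png",b)
E
```

```text
Tred [284 191   5  30 130] [286.3 204.9] ((286.0, 205.5), (29.0, 4.0), 90.0)
Tbrass [281 222  11   3  25] [285.6 222.7] ((286.0, 223.0), (2.0, 10.0), 90.0)
Sred [267 211  11  20 101] [271.9 220.6] ((271.9170837402344, 220.78500366210938), (20.41036033630371, 5.140764236450195), 75.25643920898438)
Tblue [156 226  13  17 109] [162.  233.6] ((161.68324279785156, 234.1131591796875), (17.085887908935547, 7.937538146972656), 70.34617614746094)
Sblue [393 174  19  12 151] [402.7 179.8] ((401.86212158203125, 179.34483337402344), (10.297639846801758, 18.43609619140625), 85.2363510131836)
Tplate [338 197  29  30 591] [350.6 211.7] ((351.8549499511719, 211.51705932617188), (26.698225021362305, 25.76349449157715), 83.2901611328125)
Tcradle [262 191   3  12  29] [262.8 196.3] ((263.0, 196.5), (11.0, 2.0), 90.0)
Tcradle [ 274  191   36   73 1740] [289.6 225.8] ((291.30633544921875, 226.68978881835938), (72.42645263671875, 33.881187438964844), 88.09085083007812)
rod [ 0.585 -0.051  0.075]
rod [ 0.498 -0.054  0.075]
rod [ 0.377 -0.057  0.075]
plate [array([ 0.565, -0.214,  0.01 ]), array([ 0.572, -0.294,  0.01 ]), array([ 0.489, -0.301,  0.01 ]), array([ 0.481, -0.22 ,  0.01 ])] [ 0.52621466 -0.25348199  0.01      ]
```

View pics/topc.png

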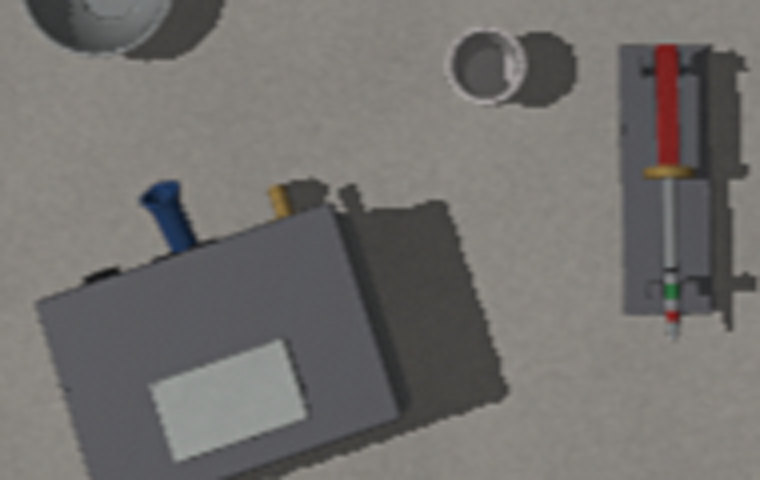

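View pics/scenec.png

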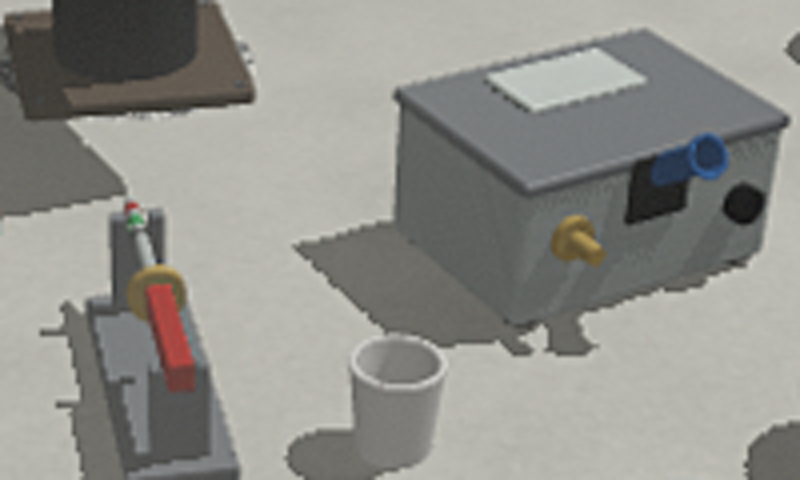

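Crops show: mouth ellipse centre at top px (160.5,228) and scene px (407,179); collar at top (287,223); handle end (286.5,191); tip (288.5,264).

```bash
python3 - <<'E'
from h import *
import pickle
T=pickle.load(open("top0.pkl","rb"));S=pickle.load(open("scene0.pkl","rb"))
print("mouth tri",cross(ray(T,160.5,228),ray(S,407.2,179.2)), "onz", onz(T,160.5,228,.135),onz(S,407.2,179.2,.135))
a=onz(T,120+38/4,180+300/4,.12);b=onz(T,120+335/4,180+207/4,.12);print("tank front top edge",a,b,np.linalg.norm(a-b)); d=b-a; print("tank yaw deg",np.degrees(np.arctan2(d[0],-d[1])))
g=onz(T,120+183/4,180+248/4,.135-.055*np.tan(np.radians(35)));print("tube base",g)
# rod
e=onz(T,286.5,191.2,.085);c=onz(T,286.8,222.7,.08);t=onz(T,288.5,263.7,.075);print("rod",e,c,t,np.degrees(np.arctan2(*(c-t)[[1,0]])))
print("scene collar",cross(ray(T,286.8,223),ray(S,230+157/4,140+287/4)))
st=readout.get_state();M=R.from_quat(st["tcp_rot"]).as_matrix();print("tool",M.round(3).tolist())
c=pickle.load(open("wrist0.pkl","rb"));C=R.from_quat(c["orientation"]).as_matrix();print("cam in tool",(M.T@(c["eye"]-st["eef_pos"])).round(3),(M.T@C).round(3).tolist())
E
```

```text
mouth tri (array([0.4843618 , 0.31253669, 0.13454708]), np.float64(0.005431694849164999)) onz [0.48344787 0.30978341 0.135     ] [0.48489992 0.31518872 0.135     ]
tank front top edge [0.40971218 0.40171503 0.12      ] [0.47031758 0.18978728 0.12      ] 0.22042319423987525
tank yaw deg 15.959047251008021
tube base [0.44458549 0.30374445 0.09648859]
rod [ 0.58585129 -0.05206834  0.085     ] [ 0.49254542 -0.05040337  0.08      ] [ 0.37169092 -0.0520535   0.075     ] 0.7822634608315702
scene collar (array([ 0.49187651, -0.04908739,  0.07994774]), np.float64(0.0026189564137187454))
tool [[-0.0, 0.352, -0.936], [0.002, -0.936, -0.352], [-1.0, -0.002, -0.0]]
cam in tool [-0.165 -0.001 -0.069] [[0.001, 0.272, -0.962], [1.0, -0.0, 0.001], [0.0, -0.962, -0.272]]
```

Emit:
drive_tool(
  steps=[
    [-1,0,0,0,1],
    [-3,0,0,0,1],
  ],
)

```text
time: 0.35
eef_pos: [0.2372, -0.6297, 0.2458]
tcp_rot: [-0.696, -0.129, 0.696, -0.123]
contact_force: [-0.3, 0.1, -0.3]
opening: 1.003
```

Emit:
drive_tool(
  steps=[
    [-3,0,-5,0,1],
    [0,0,-5,0,1],
    [0,0,-5,0,1],
    [0,0,-5,0,1],
    [0,0,-5,0,1],
    [0,0,-5,0,1],
    [0,0,-5,0,1],
    [0,0,-5,0,1],
    [0,0,-5,0,1],
    [0,0,-5,0,1],
  ],
)

```text
time: 1.35
eef_pos: [0.7008, -0.4572, 0.2763]
tcp_rot: [0.696, 0.126, -0.696, 0.127]
contact_force: [0.1, -0.4, -0.0]
opening: 1.0
```

Emit:
drive_tool(
  steps=[
    [0,0,-5,0,1],
    [0,0,-5,0,1],
    [0,0,-5,0,1],
    [0,0,-5,0,1],
    [0,0,-5,0,1],
    [0,0,-5,0,1],
  ],
)

```text
time: 1.95
eef_pos: [0.918, -0.3393, 0.2477]
tcp_rot: [0.701, 0.124, -0.69, 0.129]
contact_force: [0.8, 0.1, -1.5]
opening: 1.002
```

```bash
python3 - <<'E'
from h import *
s=readout.get_state();print(s["time"],s["eef_pos"],s["qpos"].round(3));print(R.from_quat(s["tcp_rot"]).as_matrix().round(3))
E
```

```text
1.95 [ 0.91799933 -0.3393457   0.24772657] [-0.458  1.147  0.219  0.003  1.758  0.754]
[[ 0.017  0.352 -0.936]
 [-0.005 -0.936 -0.352]
 [-1.     0.011 -0.015]]
```

Emit:
drive_tool(
  steps=[
    [0,0,-5,0,1],
    [0,0,-5,0,1],
    [0,0,-5,0,1],
    [0,0,-5,0,1],
    [0,0,-5,0,1],
  ],
)

```text
time: 2.45
eef_pos: [0.997, -0.2094, 0.2298]
tcp_rot: [0.739, 0.103, -0.648, 0.149]
contact_force: [-0.9, 0.2, -0.1]
opening: 0.998
```

```bash
python3 - <<'E'
from h import *
s=readout.get_state();print(s["time"],s["eef_pos"],s["qpos"].round(3));print(R.from_quat(s["tcp_rot"]).as_matrix().round(3))
E
```

```text
2.45 [ 0.99700329 -0.2093639   0.22981219] [-0.307  1.173  0.211  0.003  1.614  0.904]
[[ 0.138  0.346 -0.928]
 [-0.041 -0.934 -0.355]
 [-0.99   0.087 -0.114]]
```

Emit:
drive_tool(
  steps=[
    [-0.8,-2.4,4.2,0,1],
    [-0.8,-2.4,4.2,0,1],
    [-0.8,-2.4,4.2,0,1],
    [-0.8,-2.4,4.2,0,1],
    [-0.8,-2.4,4.2,0,1],
    [-0.8,-2.4,4.2,0,1],
    [-0.8,-2.4,4.2,0,1],
    [-0.8,-2.4,4.2,0,1],
    [-0.8,-2.4,4.2,0,1],
    [-0.8,-2.4,4.2,0,1],
  ],
)

```text
time: 3.45
eef_pos: [0.5589, -0.1412, 0.2439]
tcp_rot: [0.739, 0.103, -0.648, 0.15]
contact_force: [-1.4, -0.8, 0.8]
opening: 1.001
```

```bash
cat > s.py <<'E'
from h import *
s=readout.get_state();M=R.from_quat(s["tcp_rot"]).as_matrix();print(s["time"],s["eef_pos"],s["qpos"].round(3),s["contact_force"].round(1),s["opening"])
print(M.round(3).tolist());x=M[:,0];print("tilt",np.degrees(np.arccos(-x[2])),"az",np.degrees(np.arctan2(x[1],x[0])))
E
python3 s.py
```

```text
3.45 [ 0.5588509  -0.14123143  0.24389739] [-0.433 -0.043  1.88   0.022  1.161  0.77 ] [-1.4 -0.8  0.8] 1.0010665512684318
[[0.138, 0.346, -0.928], [-0.041, -0.934, -0.355], [-0.99, 0.087, -0.115]]
tilt 8.285423002953728 az -16.684682462107652
```

Emit:
drive_tool(
  steps=[
    [-0.8,-2.4,4.2,0,1],
    [-0.8,-2.4,4.2,0,1],
    [-0.8,-2.4,4.2,0,1],
    [-0.8,-2.4,4.2,0,1],
    [-0.8,-2.4,4.2,0,1],
    [-0.8,-2.4,4.2,0,1],
  ],
)

```text
time: 4.05
eef_pos: [0.2688, -0.0935, 0.2495]
tcp_rot: [0.737, 0.107, -0.651, 0.149]
contact_force: [-82.1, 39.7, 31.3]
opening: 1.002
```

```bash
python3 s.py
```

```text
4.05 [ 0.26880695 -0.09346604  0.24954887] [-0.762 -0.897  2.429  0.063  1.49   0.443] [-82.1  39.7  31.3] 1.0022935825960135
[[0.13, 0.351, -0.927], [-0.037, -0.933, -0.358], [-0.991, 0.08, -0.108]]
tilt 7.75137416719853 az -15.714238061191924
```

Emit:
drive_tool(
  steps=[
    [0.4,1.2,-2.1,0,1],
  ],
)

```text
time: 4.15
eef_pos: [0.2912, -0.0999, 0.2465]
tcp_rot: [0.738, 0.101, -0.651, 0.145]
contact_force: [0.2, -0.3, 0.6]
opening: 1.001
```

```bash
python3 s.py
```

```text
4.15 [ 0.2911666  -0.09985781  0.24651284] [-0.717 -0.811  2.399  0.057  1.427  0.499] [ 0.2 -0.3  0.6] 1.0007908026774945
[[0.132, 0.338, -0.932], [-0.041, -0.938, -0.346], [-0.99, 0.084, -0.11]]
tilt 7.9477577097684335 az -17.203473162942394
```

Emit:
drive_tool(
  steps=[
    [-0.35,-1.55,1.9,0,1],
    [-0.35,-1.55,1.9,0,1],
    [-0.35,-1.55,1.9,0,1],
    [-0.35,-1.55,1.9,0,1],
  ],
)

```text
time: 4.55
eef_pos: [0.2616, -0.0881, 0.2511]
tcp_rot: [0.727, 0.111, -0.662, 0.143]
contact_force: [-0.9, -0.2, -0.9]
opening: 0.998
```

```bash
python3 s.py
```

```text
4.55 [ 0.26159359 -0.08807134  0.25112218] [-0.748 -0.896  2.425  0.046  1.522  0.462] [-0.9 -0.2 -0.9] 0.9982436743302586
[[0.098, 0.35, -0.932], [-0.028, -0.935, -0.354], [-0.995, 0.061, -0.082]]
tilt 5.867505524417993 az -16.162214558240102
```

Emit:
drive_tool(
  steps=[
    [-0.6,-3.1,3.8,0,1],
    [-0.5,-3.1,3.8,0,1],
    [-0.4,-3.1,3.8,0,1],
  ],
)

```text
time: 4.85
eef_pos: [0.2392, -0.0821, 0.2561]
tcp_rot: [0.702, 0.126, -0.689, 0.128]
contact_force: [0.8, 0.7, 0.0]
opening: 1.0
```

```bash
python3 s.py
```

```text
4.85 [ 0.23924212 -0.0820711   0.25612551] [-0.755 -0.896  2.413  0.012  1.611  0.455] [0.8 0.7 0. ] 0.9999904217508323
[[0.018, 0.353, -0.935], [0.0, -0.936, -0.353], [-1.0, 0.006, -0.017]]
tilt 1.0330395819616927 az 0.2947172714547548
```

Emit:
drive_tool(
  steps=[
    [0,0,-3,6.9,1],
    [0,0,-3,6.9,1],
    [0,0,-3,6.9,1],
    [1,-0.2,-4.1,0,1],
    [1,-0.2,-4.1,0,1],
    [1,-0.2,-4.1,0,1],
    [1,-0.2,-4.1,0,1],
    [1,-0.2,-4.1,0,1],
    [0,0,0,0,1],
  ],
)

```text
time: 5.75
eef_pos: [0.5335, -0.0501, 0.2075]
tcp_rot: [0.712, 0.003, -0.702, 0.001]
contact_force: [0.8, 0.3, -0.2]
opening: 0.998
```

```bash
python3 s.py; python3 - <<'E'
from h import *
import pickle
c=read_camera("wrist");save(c,"w1");pickle.dump(c,open("w1.pkl","wb"))
hsv=cv2.cvtColor(c["frame"],cv2.COLOR_RGB2HSV)
for n,lo,hi in(("red",(0,150,50),(6,255,255)),("brass",(15,110,70),(30,255,255))):
    m=cv2.inRange(hsv,lo,hi);k,l,s,ce=cv2.connectedComponentsWithStats(m)
    for i in range(1,k):
        if s[i,4]>60: print(n,s[i],ce[i],cv2.minAreaRect(np.argwhere(l==i)[:,::-1].astype(np.float32)))
E
```

```text
5.75 [ 0.53350709 -0.05007728  0.2074873 ] [-0.286 -0.028  1.928  0.006  1.229  1.278] [ 0.8  0.3 -0.2] 0.9983225673052533
[[0.013, 0.005, -1.0], [0.002, -1.0, -0.005], [-1.0, -0.002, -0.013]]
tilt 0.7577202561231793 az 8.412883424805612
red [ 269  133   22  117 2089] [279.35902346 189.68022978] ((279.5, 191.0), (116.0, 21.0), 90.0)
red [273 359  11   8  63] [277.85714286 362.65079365] ((278.0, 362.5), (7.0, 10.0), 90.0)
brass [257 248  38  15 368] [275.05978261 256.49728261] ((275.08575439453125, 256.5656433105469), (38.13982009887695, 12.13296127319336), 7.696051120758057)
```

View pics/w1.png

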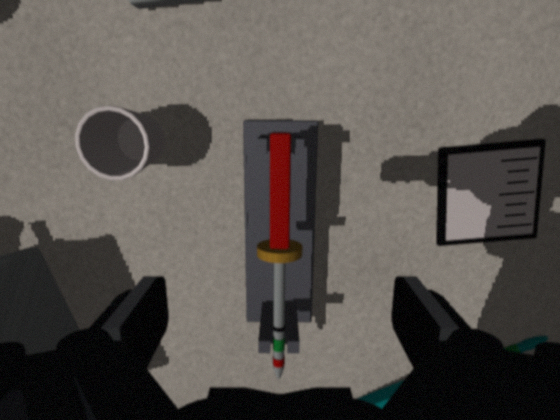

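The wrist view shows the handle from (280,133) to the collar at (279,250) and the tip at (278,375). The fingers straddle it symmetrically. The plate is at (491,192).

```bash
python3 - <<'E'
from h import *
import pickle
c=pickle.load(open("w1.pkl","rb"))
print("end(100)",onz(c,280,133,.085),"collar top(4)",onz(c,279.5,247,.094),"handle@8",onz(c,279.7,243,.085),"tip(-120)",onz(c,278.5,376,.075))
for q in [(438,148),(545,140),(540,237),(438,245)]: print("plate",onz(c,*q,.01).round(4))
E
```

```text
end(100) [ 0.58634235 -0.04868873  0.085     ] collar top(4) [ 0.49934805 -0.04879539  0.094     ] handle@8 [ 0.4995349  -0.04893548  0.085     ] tip(-120) [ 0.3662797 -0.048532   0.075    ]
plate [ 0.5697 -0.1988  0.01  ]
plate [ 0.5777 -0.2989  0.01  ]
plate [ 0.4815 -0.3119  0.01  ]
plate [ 0.4723 -0.2099  0.01  ]
```

Emit:
drive_tool(
  steps=[
    [3.5,0,0.4,0,1],
    [3.5,-0.1,0,0,1],
    [3.5,0,0,0,1],
    [3.2,0,0,0,1],
    [1.3,0,0,0,1],
    [0,0,0,0,1],
  ],
)

```text
time: 6.4
eef_pos: [0.5285, -0.0491, 0.0601]
tcp_rot: [0.713, 0.002, -0.701, 0.001]
contact_force: [-0.7, 0.3, -0.1]
opening: 1.0
```

Emit:
drive_tool(
  steps=[
    [0,0,0,0,0.4],
    [0,0,0,0,0.2],
    [0,0,0,0,0.1],
    [0,0,0,0,0],
    [0,0,0,0,0],
    [0,0,0,0,0],
    [0,0,0,0,0],
  ],
  force=60,
)

```text
time: 7.1
eef_pos: [0.5308, -0.0496, 0.0621]
tcp_rot: [0.714, 0.001, -0.7, 0.002]
contact_force: [-2.0, 0.7, 4.9]
opening: 0.137
```

```bash
python3 s.py
```

```text
7.1 [ 0.53076636 -0.04958658  0.0620846 ] [-0.286  0.139  2.044  0.007  0.939  1.276] [-2.   0.7  4.9] 0.1366275026532383
[[0.02, 0.004, -1.0], [-0.0, -1.0, -0.004], [-1.0, 0.0, -0.02]]
tilt 1.1499447358711652 az -0.909390801956827
```

Emit:
drive_tool(
  steps=[
    [0,0,0,0,0],
    [-0.5,0,0,0,0],
    [-1,0,0,0,0],
    [-2,0,0,0,0],
    [-3,0,0,0,0],
    [-4,0,0,0,0],
    [-4,0,0,0,0],
    [0,0,0,0,0],
    [0,0,0,0,0],
  ],
)

```text
time: 8.0
eef_pos: [0.5279, -0.0494, 0.2074]
tcp_rot: [0.715, 0.001, -0.699, 0.002]
contact_force: [-0.4, 0.1, -1.4]
opening: 0.136
```

```bash
python3 s.py; python3 - <<'E'
from h import *
import pickle
c=read_camera("wrist");pickle.dump(c,open("w2.pkl","wb"))
s=read_camera("scene");pickle.dump(s,open("s2.pkl","wb"))
a=c["frame"]; b=cv2.resize(s["frame"][110:270,190:350],(420,420))
cv2.imwrite("pics/w2.png",cv2.resize(np.hstack([a,b]),(800,343))[:,:,::-1])
E
```

```text
8.0 [ 0.52791114 -0.04939914  0.20744251] [-0.288 -0.047  1.946  0.006  1.221  1.277] [-0.4  0.1 -1.4] 0.1362715405004108
[[0.022, 0.004, -1.0], [-0.0, -1.0, -0.004], [-1.0, 0.001, -0.022]]
tilt 1.2444132311124634 az -1.0873347868959224
```

View pics/w2.png

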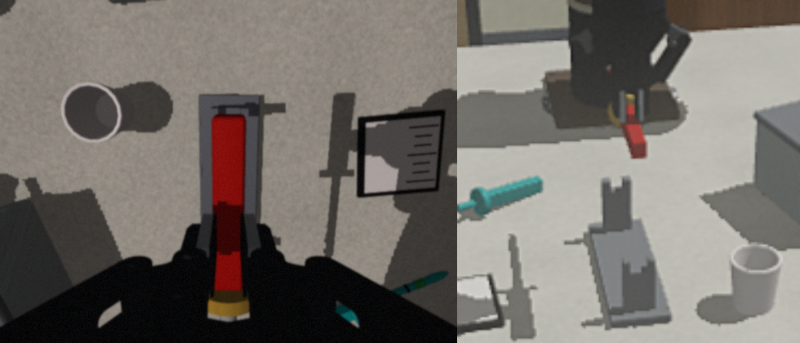

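```bash
python3 - <<'E'
from h import *
import pickle
c=pickle.load(open("w2.pkl","rb"));s=pickle.load(open("s2.pkl","rb"))
m=cv2.inRange(cv2.cvtColor(c["frame"],cv2.COLOR_RGB2HSV),(0,150,50),(6,255,255));r=np.argwhere(m)
for col in(272,279,286): print(col,r[r[:,1]==col][:,0].min())
ms=cv2.inRange(cv2.cvtColor(s["frame"],cv2.COLOR_RGB2HSV),(0,150,60),(6,255,255));ms[:,:250]=0;ms[:,300:]=0;ms[:140]=0;ms[200:]=0
q=np.argwhere(ms);print("scene red",q.min(0),q.max(0)); 
for p in (-5,0,5):
    a=np.radians(p); g=np.array([.528-.003+.0,-.0493,.2204])
    e=g+ [.058*np.cos(a)-.01*np.sin(a),0,.058*np.sin(a)+.01*np.cos(a)]; b=e+[.02*np.sin(a),0,-.02*np.cos(a)]
    print(p,"wrist",proj(c,e),"scene top/bottom",proj(s,e),proj(s,b))
E
```

```text
272 142
279 142
286 141
scene red [159 269] [183 276]
-5 wrist (np.float64(282.9134554507376), np.float64(142.2561978490197)) scene top/bottom (np.float64(274.32879577516866), np.float64(177.65414739238236)) (np.float64(274.2548210960001), np.float64(185.14868853459282))
0 wrist (np.float64(283.02310734993506), np.float64(144.87039526751175)) scene top/bottom (np.float64(274.2658890208355), np.float64(175.48453756959245)) (np.float64(274.32171835221976), np.float64(183.41472846533316))
5 wrist (np.float64(283.1305274255048), np.float64(148.8811047997355)) scene top/bottom (np.float64(274.1699190880886), np.float64(173.24600394410913)) (np.float64(274.3559831873051), np.float64(181.54660476171202))
```

Emit:
drive_tool(
  steps=[
    [-1,-1.5,-1.5,0,0],
    [-1.2,-3,-3.2,0,0],
    [-1.2,-3,-3.8,0,0],
    [-1.2,-3,-3.8,0,0],
    [-1.2,-3.1,-3.7,0,0],
    [-1.2,-3.1,-3.7,0,0],
    [-1,-3.1,-3.7,-4,0],
    [-0.5,-3.1,-3.6,-4,0],
    [0,-3,-3.6,-4,0],
    [0,-3,-3.6,-4,0],
  ],
)

```text
time: 9.1
eef_pos: [0.8535, 0.2558, 0.2937]
tcp_rot: [0.705, 0.1, -0.695, 0.102]
contact_force: [1.2, -0.8, -0.0]
opening: 0.136
```

```bash
python3 s.py
```

```text
9.1 [0.85345109 0.25576387 0.2937438 ] [ 0.179  0.77   0.753 -0.003  1.604  1.464] [ 1.2 -0.8 -0. ] 0.13628902990825736
[[0.015, 0.282, -0.959], [-0.001, -0.96, -0.282], [-1.0, 0.005, -0.014]]
tilt 0.8601358893387125 az -3.0244462945943558
```

Emit:
drive_tool(
  steps=[
    [0,0,-5,0,0],
    [0,0,-5,0,0],
    [0,0,-5,0,0],
    [0,0,-5,0,0],
    [0,0,-5,0,0],
    [0,0,-5,0,0],
    [0,0,-5,0,0],
    [0,0,-5,0,0],
    [0,0,-5,0,0],
    [0,0,-5,0,0],
  ],
)

```text
time: 10.1
eef_pos: [0.9968, 0.2944, 0.2421]
tcp_rot: [0.776, 0.11, -0.615, 0.089]
contact_force: [-0.1, -0.4, -0.5]
opening: 0.135
```

```bash
python3 s.py
```

```text
10.1 [0.99678477 0.29443093 0.2421103 ] [0.185 1.163 0.215 0.019 1.535 1.474] [-0.1 -0.4 -0.5] 0.13539238814096685
[[0.22, 0.28, -0.935], [0.06, -0.96, -0.273], [-0.974, 0.003, -0.228]]
tilt 13.170948423940517 az 15.385518818585863
```

Emit:
drive_tool(
  steps=[
    [0,0,-5,0,0],
    [0,0,-5,0,0],
    [0,0,-5,0,0],
    [0,0,-5,0,0],
    [0,0,-5,0,0],
    [0,0,-5,0,0],
    [0,0,-5,0,0],
    [0,0,-5,0,0],
  ],
)

```text
time: 10.9
eef_pos: [1.0467, 0.308, 0.2883]
tcp_rot: [0.841, 0.119, -0.522, 0.076]
contact_force: [-0.0, -0.0, -1.2]
opening: 0.134
```

```bash
python3 s.py
```

```text
10.9 [1.0466779  0.30797361 0.28832485] [0.183 1.139 0.211 0.043 1.333 1.469] [-0.  -0.  -1.2] 0.1339816399173413
[[0.427, 0.28, -0.86], [0.121, -0.96, -0.252], [-0.896, 0.004, -0.444]]
tilt 26.372926512459756 az 15.83516710396245
```

Emit:
drive_tool(
  steps=[
    [0,0,-5,0,0],
    [0,0,-5,0,0],
    [0,0,-5,0,0],
    [0,0,-5,0,0],
    [0,0,-5,0,0],
    [0,0,-5,0,0],
    [0,0,0,0,0],
  ],
)

```text
time: 11.6
eef_pos: [1.0661, 0.3134, 0.3646]
tcp_rot: [0.881, 0.125, -0.451, 0.066]
contact_force: [-0.2, 0.2, -1.1]
opening: 0.133
```

```bash
python3 s.py
```

```text
11.6 [1.06609001 0.3133859  0.36459689] [0.181 1.083 0.21  0.06  1.228 1.465] [-0.2  0.2 -1.1] 0.13324764352559088
[[0.561, 0.28, -0.779], [0.161, -0.96, -0.229], [-0.812, 0.004, -0.584]]
tilt 35.7027001740482 az 15.970725287341342
```

```bash
cat > plan.py <<'E'
from h import *
import sys
FACE=np.array([-.0138,-.0011,.0442]);DIR=np.array([-.02,-.004,1.])
Mth=np.array([.4844,.3125,.135]);yaw=np.radians(16);el=np.radians(35)
A=np.array([np.cos(el)*np.cos(yaw),np.cos(el)*np.sin(yaw),np.sin(el)])
s=readout.get_state();M=R.from_quat(s["tcp_rot"]).as_matrix();p=s["eef_pos"]
if __name__=="__main__":
    d=float(sys.argv[1])
    tip=p+M@(FACE+.12*DIR);rd=M@DIR
    print("t",s["time"],"tip",tip.round(4),"rod el",np.degrees(np.arcsin(-rd[2])),"az",np.degrees(np.arctan2(-rd[1],-rd[0])),"F",s["contact_force"].round(1),s["opening"])
    q=tip-Mth; print("along",q@A,"off axis",(q-(q@A)*A).round(4),"tool delta cm",(M.T@(Mth+d*A-tip)*100).round(2))
E
python3 plan.py .06
```

```text
t 11.6 tip [0.9286 0.2746 0.2819] rod el 34.56505806332402 az 16.12207682760197 F [-0.2  0.2 -1.1] 0.13324764352559088
along 0.42553274046014544 off axis [ 0.1092 -0.1339 -0.0972] tool delta cm [-12.31 -16.09  36.31]
```

Emit:
drive_tool(
  steps=[
    [-0.8,-1,1.5,0,0],
    [-1.5,-2,3,0,0],
    [-1.35,-1.75,4.3,0,0],
    [-1.35,-1.75,4.3,0,0],
    [-1.35,-1.75,4.3,0,0],
    [-1.35,-1.75,4.3,0,0],
    [-1.35,-1.75,4.3,0,0],
    [-1.35,-1.75,4.3,0,0],
    [-1.35,-1.75,4.3,0,0],
    [-0.55,-0.85,1.7,0,0],
  ],
)

```text
time: 12.6
eef_pos: [0.67, 0.3643, 0.2479]
tcp_rot: [0.878, 0.125, -0.456, 0.067]
contact_force: [-0.3, 0.1, -2.4]
opening: 0.131
```

Emit:
drive_tool(
  steps=[
    [0,0,0,0,0],
  ],
)

```text
time: 12.7
eef_pos: [0.6716, 0.3649, 0.2495]
tcp_rot: [0.879, 0.126, -0.455, 0.067]
contact_force: [0.1, -0.6, -1.0]
opening: 0.135
```

```bash
python3 plan.py .06;python3 s.py; python3 - <<'E'
from h import *
import pickle
o=[]
for n in("wrist","top","scene"):
    c=read_camera(n);pickle.dump(c,open(n+"3.pkl","wb"));o.append(c["frame"])
w=o[0][200:420,120:440]
a=cv2.resize(o[1][190:260,125:225],(400,280),interpolation=2);b=cv2.resize(o[2][130:200,370:470],(400,280),interpolation=2)
cv2.imwrite("pics/c3.png",np.vstack([np.hstack([a,b]),cv2.resize(o[0],(427,320))[:, :].copy() if 0 else np.hstack([cv2.resize(o[0],(400,300)),cv2.resize(w,(400,300))])])[:,:,::-1])
E
```

```text
t 12.7 tip [0.5336 0.3256 0.168 ] rod el 34.07688791922062 az 16.2444970360928 F [ 0.1 -0.6 -1. ] 0.13489924012117202
along 0.06064948193380703 off axis [ 0.0015 -0.0005 -0.0018] tool delta cm [-0.22 -0.09  0.06]
12.7 [0.67163762 0.36488661 0.24946315] [ 0.387  0.159  1.745 -0.103  0.628  1.735] [ 0.1 -0.6 -1. ] 0.13489924012117202
[[0.554, 0.282, -0.783], [0.16, -0.959, -0.232], [-0.817, 0.003, -0.577]]
tilt 35.214636491805074 az 16.13094372609293
```

View pics/c3.png

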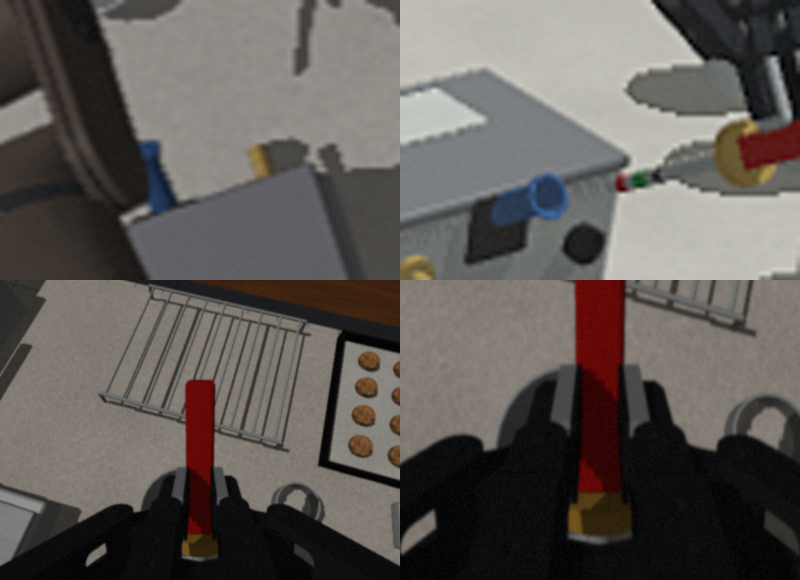

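Scene crop: mouth centre at px (407.2,179), tip at (424.5,176.7), collar at about (456,168.5). The rod is pointing at the mouth; I'll compare with the predicted projection.

```bash
python3 - <<'E'
from plan import *
import pickle
c=pickle.load(open("scene3.pkl","rb"))
for n,l in(("tip",.12),("tip-5",.115),("green",.1),("face",0),("mid collar",-.004),("end",-.1)): print(n,np.round(proj(c,p+M@(FACE+l*DIR)),1))
print("mouth",np.round(proj(c,Mth),1),np.round(proj(c,Mth-.05*A),1))
f3=c["frame"];hs=cv2.cvtColor(f3,cv2.COLOR_RGB2HSV)
def cent(lo,hi,b):
    m=cv2.inRange(hs,lo,hi);k=np.zeros_like(m);k[b[1]:b[3],b[0]:b[2]]=1;q=np.argwhere(m*k)[:,::-1];return len(q),q.mean(0).round(2),q.min(0),q.max(0)
print("redband",cent((0,120,60),(8,255,255),(415,165,435,190)))
print("green",cent((50,100,40),(80,255,255),(415,165,440,190)))
print("brass",cent((15,110,60),(30,255,255),(440,150,480,185)))
print("redhandle",cent((0,150,50),(8,255,255),(440,120,520,190)))
b=cent((100,110,30),(125,255,255),(385,160,430,200));print("blue",b)
for z,y in((35,16),(35,12)): print("rim pts",[np.round(proj(c,Mth+.016*(np.cos(t)*np.array([-np.sin(yaw),np.cos(yaw),0])+np.sin(t)*np.cross(A,[-np.sin(yaw),np.cos(yaw),0]))),1).tolist() for t in np.arange(4)*np.pi/2])
E
```

```text
tip [421.4 176.3]
tip-5 [422.7 176. ]
green [426.5 175. ]
face [454.5 168.1]
mid collar [455.7 167.8]
end [487.3 160. ]
mouth [406.1 179.2] [395.2 182.1]
redband (6, array([424.83, 175.67]), array([424, 174]), array([426, 177]))
green (9, array([429.33, 174.89]), array([428, 174]), array([431, 176]))
brass (115, array([454.07, 168.63]), array([449, 160]), array([463, 176]))
redhandle (286, array([473.46, 163.23]), array([454, 155]), array([490, 171]))
blue (151, array([402.64, 179.87]), array([393, 174]), array([411, 185]))
rim pts [[411.1, 177.9], [404.6, 173.2], [401.2, 180.5], [407.7, 185.2]]
rim pts [[411.1, 177.9], [404.6, 173.2], [401.2, 180.5], [407.7, 185.2]]
```

Emit:
drive_tool(
  steps=[
    [-0.3,-0.1,0,0,0],
    [0,0,1,0,0],
    [0,0,1.5,0,0],
    [0,0,1.5,0,0],
    [0,0,1,0,0],
    [0,0,0,0,0],
  ],
)

```text
time: 13.45
eef_pos: [0.6328, 0.3524, 0.2228]
tcp_rot: [0.879, 0.125, -0.455, 0.067]
contact_force: [-0.1, 0.0, -1.2]
opening: 0.136
```

```bash
python3 plan.py .0; python3 - <<'E'
from plan import *
c=read_camera("scene");f3=c["frame"];hs=cv2.cvtColor(f3,cv2.COLOR_RGB2HSV)
def cent(lo,hi,b):
    m=cv2.inRange(hs,lo,hi);k=np.zeros_like(m);k[b[1]:b[3],b[0]:b[2]]=1;q=np.argwhere(m*k)[:,::-1];return len(q),q.mean(0).round(2) if len(q) else 0
print("green",cent((50,100,40),(80,255,255),(395,165,440,190)),"brass",cent((15,110,60),(30,255,255),(425,150,470,185)))
for n,l in(("tip",.12),("green",.1),("coll",-.004)): print(n,np.round(proj(c,p+M@(FACE+l*DIR)),1))
cv2.imwrite("pics/s4.png",cv2.resize(f3[145:205,380:460],(640,480),interpolation=2)[:,:,::-1])
E
```

```text
t 13.45 tip [0.4947 0.3135 0.1413] rod el 34.09992858426917 az 16.106572105796825 F [-0.1  0.  -1.2] 0.13569829852213386
along 0.011993939380825252 off axis [ 0.0009 -0.0017 -0.0006] tool delta cm [-0.07 -0.19  1.2 ]
green (9, array([415.89, 177.11])) brass (100, array([438.47, 172.01]))
tip [408.4 178.9]
green [413.1 177.7]
coll [440.1 171.3]
```

View pics/s4.png

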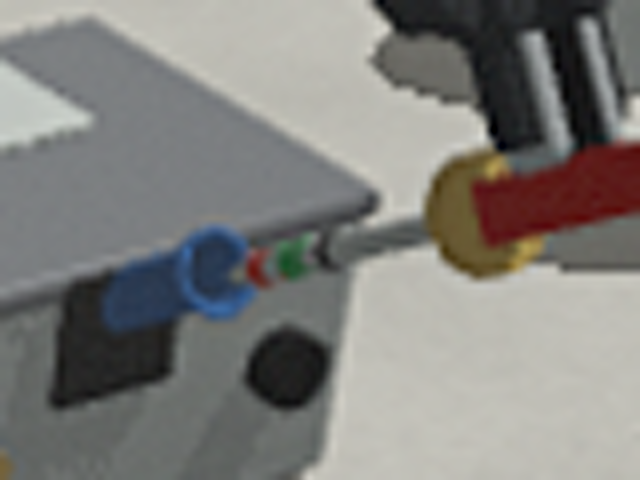

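Tip is at about px (410,179), just ahead of the mouth (406.6,179), and enters within the flare. I'll raise it slightly and advance gently, watching the forces.

Emit:
drive_tool(
  steps=[
    [-0.15,-0.1,0.5,0,0],
    [0,0,1,0,0],
    [0,0,1,0,0],
    [0,0,0.5,0,0],
    [0,0,0,0,0],
  ],
)

```text
time: 14.0
eef_pos: [0.6083, 0.3466, 0.2072]
tcp_rot: [0.879, 0.125, -0.455, 0.067]
contact_force: [0.5, 0.0, -1.4]
opening: 0.137
```

```bash
cat >> plan.py <<'E'
    print("F tool",(M.T@s["contact_force"]).round(1),"T tool",(M.T@s["wrist_torque"]).round(2))
E
python3 plan.py -.12
```

```text
t 14.0 tip [0.4703 0.3077 0.1256] rod el 34.15919889338612 az 16.12667588004528 F [ 0.5  0.  -1.4] 0.13689977161966255
along -0.017579707056490687 off axis [-0.0002 -0.0009  0.0006] tool delta cm [ 0.03 -0.14 10.24]
F tool [1.4 0.1 0.4] T tool [ 0.03 -0.38 -0.04]
```

No contact yet, with the tip 18 mm inside, past the flare. Continuing.

Emit:
drive_tool(
  steps=[
    [0,0,1,0,0],
    [0,0,1,0,0],
    [0,0,1,0,0],
    [0,0,0,0,0],
  ],
)

```text
time: 14.4
eef_pos: [0.584, 0.3395, 0.189]
tcp_rot: [0.879, 0.125, -0.455, 0.067]
contact_force: [-0.6, -0.0, -0.7]
opening: 0.137
```

```bash
python3 plan.py -.12
```

```text
t 14.4 tip [0.4459 0.3005 0.1076] rod el 34.06128030391334 az 16.113526438447696 F [-0.6 -0.  -0.7] 0.13668749010612793
along -0.048764045360418506 off axis [-0.0001 -0.0009  0.0005] tool delta cm [ 0.04 -0.13  7.12]
F tool [ 0.2 -0.2  0.9] T tool [ 0.02 -0.43 -0.15]
```

Emit:
drive_tool(
  steps=[
    [0,0,1,0,0],
    [0,0,1,0,0],
    [0,0,1,0,0],
    [0,0,0,0,0],
  ],
)

```text
time: 14.8
eef_pos: [0.5606, 0.3326, 0.1718]
tcp_rot: [0.879, 0.125, -0.455, 0.067]
contact_force: [-1.1, -0.1, -1.6]
opening: 0.135
```

```bash
python3 plan.py -.12
```

```text
t 14.8 tip [0.4225 0.2937 0.0903] rod el 34.070384404920226 az 16.115521011067095 F [-1.1 -0.1 -1.6] 0.1346615275458035
along -0.07861376435178147 off axis [-0.     -0.0011  0.0004] tool delta cm [ 0.04 -0.13  4.14]
F tool [ 0.7 -0.3  1.8] T tool [ 0.07 -0.54 -0.16]
```

Emit:
drive_tool(
  steps=[
    [0,0,1,0,0],
    [0,0,1,0,0],
    [0,0,1,0,0],
    [0,0,0.4,0,0],
    [0,0,0,0,0],
  ],
)

```text
time: 15.3
eef_pos: [0.5349, 0.3251, 0.1531]
tcp_rot: [0.879, 0.125, -0.455, 0.066]
contact_force: [-0.9, 1.9, -1.2]
opening: 0.137
```

```bash
python3 plan.py -.12
```

```text
t 15.3 tip [0.3968 0.2862 0.0715] rod el 34.15199440604153 az 16.097550858455538 F [-0.9  1.9 -1.2] 0.13662919409522073
along -0.11131847343682992 off axis [ 0.0001 -0.0012  0.0003] tool delta cm [ 0.04 -0.12  0.87]
F tool [ 0.8 -2.   0.9] T tool [ 0.13 -0.66 -0.44]
```

Emit:
drive_tool(
  steps=[
    [0,-0.1,0.2,0,0],
    [0,0,0.2,0,0],
    [0,0,0.2,0,0],
    [0,0,0,0,0],
  ],
)

```text
time: 15.7
eef_pos: [0.5311, 0.3249, 0.1507]
tcp_rot: [0.88, 0.125, -0.454, 0.066]
contact_force: [-0.7, 2.2, 0.1]
opening: 0.137
```

```bash
python3 plan.py -.12
```

```text
t 15.7 tip [0.3933 0.286  0.0687] rod el 34.29021326940113 az 16.105123916032607 F [-0.7  2.2  0.1] 0.1373514833931473
along -0.11575808281742109 off axis [ 0.     -0.0003  0.0001] tool delta cm [ 0.01 -0.03  0.42]
F tool [-0.1 -2.4 -0. ] T tool [ 0.13 -0.28 -0.29]
```

Emit:
drive_tool(
  steps=[
    [0,-0.1,0.2,0,0],
    [0,0,0.2,0,0],
    [0,0,0,0,0],
  ],
)

```text
time: 16.0
eef_pos: [0.5271, 0.3246, 0.1476]
tcp_rot: [0.88, 0.125, -0.454, 0.067]
contact_force: [-1.0, 0.1, 0.2]
opening: 0.134
```

```bash
python3 plan.py -.12; python3 - <<'E'
from h import *
c=read_camera("scene");cv2.imwrite("pics/s5.png",cv2.resize(c["frame"][145:205,380:460],(640,480),interpolation=2)[:,:,::-1])
E
```

```text
t 16.0 tip [0.3891 0.2857 0.0659] rod el 34.195378893851846 az 16.121368030776186 F [-1.   0.1  0.2] 0.13424610865576816
along -0.12069251033022727 off axis [-0.0002  0.0005  0.0001] tool delta cm [ 0.02  0.05 -0.07]
F tool [-0.7 -0.4  0.7] T tool [ 0.04 -0.38 -0.15]
```

View pics/s5.png

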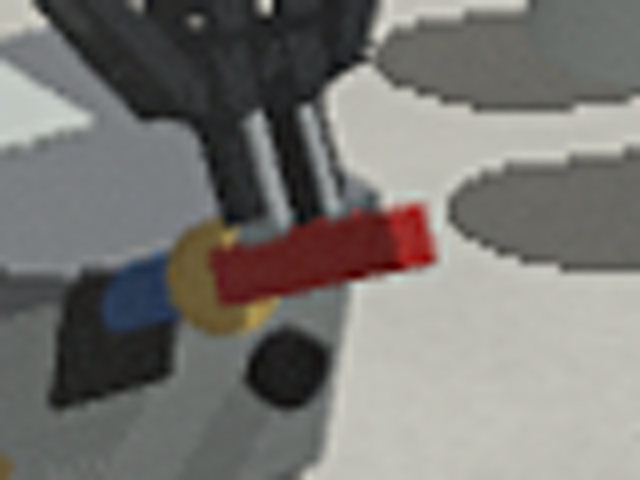

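The collar (px ≈ (407,180)) now covers the mouth, but there is no stop force yet. I'll go on in small steps.

Emit:
drive_tool(
  steps=[
    [0,0,0.2,0,0],
    [0,0,0.1,0,0],
    [0,0,0,0,0],
  ],
)

```text
time: 16.35
eef_pos: [0.526, 0.3245, 0.1476]
tcp_rot: [0.88, 0.125, -0.453, 0.066]
contact_force: [1.1, 1.6, 0.7]
opening: 0.136
```

```bash
python3 plan.py -.12
```

```text
t 16.35 tip [0.3884 0.2857 0.0653] rod el 34.4156123616133 az 16.113007542051307 F [1.1 1.6 0.7] 0.13600814351121737
along -0.12165814707253161 off axis [-0.0002  0.0007  0.0001] tool delta cm [ 0.01  0.07 -0.17]
F tool [ 0.3 -1.2 -1.7] T tool [-0.    0.08 -0.1 ]
```

Emit:
drive_tool(
  steps=[
    [0,0,0.2,0,0],
    [0,0,0,0,0],
  ],
)

```text
time: 16.55
eef_pos: [0.5256, 0.3245, 0.1479]
tcp_rot: [0.881, 0.126, -0.451, 0.066]
contact_force: [4.4, 1.8, 3.9]
opening: 0.138
```

```bash
python3 plan.py -.12
```

```text
t 16.55 tip [0.3882 0.2858 0.0651] rod el 34.62101489833389 az 16.106326275036945 F [4.4 1.8 3.9] 0.1379442983312249
along -0.12189917622604171 off axis [-0.0002  0.0009 -0.    ] tool delta cm [-0.    0.09 -0.19]
F tool [-0.4 -0.5 -6.1] T tool [ 0.01  0.76 -0.07]
```

Emit:
drive_tool(
  steps=[
    [0,0,0.1,0,0],
    [0,0,0,0,0],
  ],
)

```text
time: 16.75
eef_pos: [0.5254, 0.3246, 0.148]
tcp_rot: [0.882, 0.126, -0.45, 0.065]
contact_force: [5.4, 3.3, 3.6]
opening: 0.136
```

```bash
python3 plan.py .06
```

```text
t 16.75 tip [0.3881 0.2859 0.065 ] rod el 34.71808945653158 az 16.108486103417505 F [5.4 3.3 3.6] 0.1363605098474892
along -0.12199776721493584 off axis [-0.0002  0.001  -0.0001] tool delta cm [  0.26   0.2  -18.2 ]
F tool [ 0.6 -1.7 -7.1] T tool [-0.01  0.95 -0.12]
```

Home: it is firmly stopped at about 7 N with no further travel. Now drawing it straight out.

Emit:
drive_tool(
  steps=[
    [0,0,-0.8,0,0],
    [0,0,-1.2,0,0],
    [0,0,-1.5,0,0],
    [0,0,-1.5,0,0],
    [0,0,-1.5,0,0],
    [0,0,-1.5,0,0],
  ],
)

```text
time: 17.35
eef_pos: [0.5851, 0.3414, 0.1895]
tcp_rot: [0.879, 0.124, -0.456, 0.067]
contact_force: [0.6, 0.3, -1.6]
opening: 0.139
```

```bash
python3 plan.py .06
```

```text
t 17.35 tip [0.4468 0.3025 0.1083] rod el 33.97702419296972 az 16.115527480035833 F [ 0.6  0.3 -1.6] 0.13925035324080262
along -0.04720917654576694 off axis [-0.0004  0.0006  0.0003] tool delta cm [  0.06   0.13 -10.72]
F tool [ 1.7 -0.1  0.4] T tool [-0.01 -0.39 -0.01]
```

Emit:
drive_tool(
  steps=[
    [0,0,-1.5,0,0],
    [0,0,-2,0,0],
    [0,0,-2.5,0,0],
    [0,0,-3,0,0],
    [0,0,-3,0,0],
    [-1,0,-3,0,0],
    [-1.5,1,-2,-3,0],
    [-1.5,1.5,0,-6,0],
    [-1,1.5,0,-8,0],
    [0,1,0,-8,0],
  ],
)

```text
time: 18.35
eef_pos: [0.7091, 0.326, 0.3345]
tcp_rot: [0.843, 0.221, -0.416, 0.258]
contact_force: [0.4, 0.4, -0.4]
opening: 0.136
```

```bash
python3 s.py; python3 plan.py 0
```

```text
18.35 [0.70909024 0.32604658 0.33450058] [ 0.307  0.133  1.62  -0.024  0.773  1.163] [ 0.4  0.4 -0.4] 0.13573274604464564
[[0.556, 0.588, -0.588], [0.159, -0.769, -0.619], [-0.816, 0.25, -0.521]]
tilt 35.31113145120307 az 15.965518459644649
t 18.35 tip [0.6026 0.2231 0.2618] rod el 30.373310109095495 az 45.82379789453116 F [ 0.4  0.4 -0.4] 0.13573274604464564
along 0.14561917792245432 off axis [ 0.0036 -0.1223  0.0433] tool delta cm [  5.2  -17.     8.02]
F tool [ 0.6 -0.2 -0.3] T tool [-0.01 -0.34 -0.13]
```

```bash
cat > path.py <<'E'
from plan import *
# rows for a world shift spread over n rows with a total turn (deg) about tool x
def rows(shift,n,turn,w=None):
    w=np.ones(n) if w is None else np.array(w,float); w=w/w.sum(); m=M.copy(); o=[]
    for k in w:
        d=m.T@(np.array(shift)*k)*100; o.append([*d.round(1).tolist(),round(turn/n,1),0]); m=m@R.from_euler("x",turn/n,degrees=True).as_matrix()
    return o
E
python3 - <<'E'
from path import *
print(rows(np.array([.41,.118,.33])-p,10,-62,[.4,.8,1.1,1.1,1.1,1.1,1.1,1.1,.8,.4]))
E
```

```text
[[-0.9, -0.1, 1.4, -6.2, 0], [-1.7, -0.4, 2.7, -6.2, 0], [-2.4, -1.0, 3.6, -6.2, 0], [-2.4, -1.4, 3.5, -6.2, 0], [-2.4, -1.8, 3.3, -6.2, 0], [-2.4, -2.1, 3.1, -6.2, 0], [-2.4, -2.4, 2.9, -6.2, 0], [-2.4, -2.7, 2.6, -6.2, 0], [-1.7, -2.2, 1.7, -6.2, 0], [-0.9, -1.2, 0.7, -6.2, 0]]
```

Emit:
drive_tool(
  steps=[
    [-0.9,-0.1,1.4,-6.2,0],
    [-1.7,-0.4,2.7,-6.2,0],
    [-2.4,-1.0,3.6,-6.2,0],
    [-2.4,-1.4,3.5,-6.2,0],
    [-2.4,-1.8,3.3,-6.2,0],
    [-2.4,-2.1,3.1,-6.2,0],
    [-2.4,-2.4,2.9,-6.2,0],
    [-2.4,-2.7,2.6,-6.2,0],
    [-1.7,-2.2,1.7,-6.2,0],
    [-0.9,-1.2,0.7,-6.2,0],
  ],
)

```text
time: 19.35
eef_pos: [0.4066, 0.1185, 0.3271]
tcp_rot: [0.591, 0.404, -0.243, 0.654]
contact_force: [0.0, -0.2, -0.7]
opening: 0.137
```

```bash
python3 s.py; python3 plan.py 0
```

```text
19.35 [0.4065606  0.11854432 0.32708114] [-0.101 -0.825  2.347  0.25   1.053 -0.399] [ 0.  -0.2 -0.7] 0.1369185626644853
[[0.555, 0.796, 0.242], [0.159, 0.184, -0.97], [-0.817, 0.576, -0.025]]
tilt 35.23899320037718 az 16.04027615948136
t 19.35 tip [ 0.4361 -0.0436  0.3353] rod el 0.6261079192352871 az 103.16720318494973 F [ 0.  -0.2 -0.7] 0.1369185626644853
along -0.0035658836402188976 off axis [-0.0455 -0.3553  0.2023] tool delta cm [ 24.72  -1.15 -32.87]
F tool [ 0.5 -0.4  0.2] T tool [-0.   -0.   -0.43]
```

Emit:
drive_tool(
  steps=[
    [-1.7,-2.4,0,0,0],
    [-2.3,-3.3,0,0,0],
    [-2.3,-3.4,0,0,0],
    [-2.2,-3.5,0,0,0],
    [-2.1,-3.6,0,0,0],
    [-2,-3.7,0,0,0],
  ],
)

```text
time: 19.95
eef_pos: [0.3561, 0.1253, 0.3382]
tcp_rot: [0.568, 0.431, -0.282, 0.642]
contact_force: [0.3, 1.0, -0.5]
opening: 0.134
```

```bash
python3 s.py; python3 plan.py 0
```

```text
19.95 [0.35606638 0.12529329 0.3381657 ] [-0.045 -0.895  2.329  0.159  1.223 -0.293] [ 0.3  1.  -0.5] 0.1336182816090399
[[0.47, 0.851, 0.233], [0.128, 0.196, -0.972], [-0.873, 0.487, -0.017]]
tilt 29.147349536716455 az 15.184927532845315
t 19.95 tip [ 0.3854 -0.0367  0.3488] rod el 0.06138861280405677 az 102.72186770927377 F [ 0.3  1.  -0.5] 0.1336182816090399
along -0.03418427019342697 off axis [-0.0721 -0.3415  0.2334] tool delta cm [ 27.78   4.86 -31.29]
F tool [ 0.7  0.2 -0.9] T tool [ 0.02  0.04 -0.29]
```

Emit:
drive_tool(
  steps=[
    [-2,-4.4,0.3,0,0],
    [-2,-4.4,0.3,0,0],
    [-1.8,-4.5,0.3,0,0],
    [-1.7,-4.6,0.3,0,0],
    [-1.6,-4.6,0.3,0,0],
    [-1.5,-4.6,0.3,0,0],
    [-1.3,-4.7,0.3,0,0],
    [-1.2,-4.7,0.3,0,0],
  ],
)

```text
time: 20.75
eef_pos: [0.2558, 0.1798, 0.3417]
tcp_rot: [0.515, 0.461, -0.361, 0.626]
contact_force: [-0.5, 0.4, -1.1]
opening: 0.135
```

```bash
python3 s.py; python3 plan.py 0
```

```text
20.75 [0.25577651 0.1797783  0.34174596] [ 0.366 -0.895  2.287 -0.092  1.442  0.149] [-0.5  0.4 -1.1] 0.13534221896299364
[[0.314, 0.927, 0.207], [0.023, 0.21, -0.977], [-0.949, 0.312, 0.045]]
tilt 18.371678154580696 az 4.216334582943654
t 20.75 tip [0.2831 0.0186 0.3639] rod el -3.5705637842855404 az 101.35567763454408 F [-0.5  0.4 -1.1] 0.13534221896299364
along -0.0935278733077679 off axis [-0.1276 -0.2728  0.2826] tool delta cm [ 28.73  17.68 -25.59]
F tool [ 0.9 -0.7 -0.5] T tool [ 0.01  0.1  -0.18]
```

Emit:
drive_tool(
  steps=[
    [0,1,2.5,0,0],
    [0,0.8,4,0,0],
    [0,0.8,4,0,0],
    [0,0.6,4,0,0],
    [0,0.4,4,0,0],
    [0,0.2,2.5,0,0],
  ],
)

```text
time: 21.35
eef_pos: [0.3438, -0.0146, 0.3645]
tcp_rot: [0.513, 0.462, -0.363, 0.625]
contact_force: [0.9, 1.0, -1.1]
opening: 0.136
```

```bash
python3 s.py; python3 plan.py 0
```

```text
21.35 [ 0.34382912 -0.01462605  0.36449484] [-0.474 -0.829  2.219  0.16   1.479 -0.68 ] [ 0.9  1.  -1.1] 0.13604719847900865
[[0.309, 0.929, 0.204], [0.02, 0.209, -0.978], [-0.951, 0.307, 0.046]]
tilt 18.061834532659574 az 3.6109636423019595
t 21.35 tip [ 0.3709 -0.1758  0.387 ] rod el -3.6840269840354547 az 101.24062861470603 F [ 0.9  1.  -1.1] 0.13604719847900865
along -0.055046212190186045 off axis [-0.0701 -0.4759  0.2836] tool delta cm [ 28.43  13.01 -46.6 ]
F tool [ 1.3  0.8 -0.9] T tool [ 0.01  0.03 -0.19]
```

Emit:
drive_tool(
  steps=[
    [-1,-3,0,0,0],
    [-1.5,-4.5,0,0,0],
    [-1.4,-4.6,0,0,0],
    [-1.3,-4.6,0,0,0],
    [-1.1,-4.7,0,0,0],
    [-1,-4.8,0,0,0],
  ],
)

```text
time: 21.95
eef_pos: [0.2317, -0.1333, 0.4008]
tcp_rot: [0.501, 0.506, -0.374, 0.594]
contact_force: [0.2, -0.7, -0.4]
opening: 0.138
```

```bash
python3 s.py; python3 plan.py 0
```

```text
21.95 [ 0.23167389 -0.13331728  0.4007925 ] [-1.161 -0.895  2.169  0.225  1.835 -1.324] [ 0.2 -0.7 -0.4] 0.1380753897218778
[[0.208, 0.952, 0.226], [0.062, 0.217, -0.974], [-0.976, 0.217, -0.014]]
tilt 12.551878008808748 az 16.706427427360385
t 21.95 tip [ 0.2639 -0.2946  0.4139] rod el -0.2559289689072447 az 102.58031272341567 F [ 0.2 -0.7 -0.4] 0.1380753897218778
along -0.15073363731819409 off axis [-0.1018 -0.5731  0.3654] tool delta cm [ 35.61  28.14 -53.76]
F tool [ 0.4 -0.1  0.8] T tool [-0.    0.   -0.11]
```

Emit:
drive_tool(
  steps=[
    [0.8,2,-2.5,0,0],
    [1.2,2.2,-3.8,0,0],
    [1.3,2.1,-3.9,0,0],
    [1.3,2,-3.9,0,0],
    [1.3,1.9,-3.8,0,0],
    [1,1.5,-2.6,0,0],
  ],
)

```text
time: 22.55
eef_pos: [0.3203, 0.0913, 0.3643]
tcp_rot: [0.501, 0.508, -0.374, 0.592]
contact_force: [-0.3, -0.2, -1.0]
opening: 0.129
```

```bash
python3 s.py
```

```text
22.55 [0.32032912 0.09126993 0.36430812] [-0.105 -0.781  2.186  0.087  1.54  -0.326] [-0.3 -0.2 -1. ] 0.12949492015876043
[[0.203, 0.953, 0.227], [0.066, 0.218, -0.974], [-0.977, 0.213, -0.018]]
tilt 12.322401692598751 az 17.938224116474917
```

Emit:
drive_tool(
  steps=[
    [-0.7,-3,0.2,0,0],
    [-1,-4.7,0.3,0,0],
    [-0.9,-4.7,0.3,0,0],
    [-0.8,-4.8,0.3,0,0],
    [-0.7,-4.8,0.3,0,0],
  ],
)

```text
time: 23.05
eef_pos: [0.253, 0.0596, 0.3986]
tcp_rot: [0.474, 0.533, -0.406, 0.572]
contact_force: [0.3, -0.1, -0.3]
opening: 0.141
```

```bash
python3 s.py
```

```text
23.05 [0.25303556 0.05956966 0.39864717] [-0.242 -0.895  2.164  0.067  1.782 -0.451] [ 0.3 -0.1 -0.3] 0.14067616574659444
[[0.103, 0.969, 0.225], [0.042, 0.222, -0.974], [-0.994, 0.11, -0.018]]
tilt 6.37221925288545 az 22.076715433522637
```

Emit:
drive_tool(
  steps=[
    [-0.5,-4.8,0,0,0],
    [-0.4,-4.8,0,0,0],
    [-0.3,-4.8,0,0,0],
    [-0.2,-4.8,0,0,0],
  ],
)

```text
time: 23.45
eef_pos: [0.2144, 0.0458, 0.4441]
tcp_rot: [0.447, 0.557, -0.433, 0.55]
contact_force: [0.5, -0.3, -0.3]
opening: 0.139
```

```bash
python3 s.py;python3 plan.py 0
```

```text
23.45 [0.2143511  0.04578368 0.44407592] [-0.299 -0.895  2.078  0.024  1.961 -0.516] [ 0.5 -0.3 -0.3] 0.13939060880950624
[[0.004, 0.975, 0.224], [0.022, 0.224, -0.974], [-1.0, 0.009, -0.02]]
tilt 1.258382459560361 az 78.63736566161467
t 23.45 tip [ 0.2496 -0.1149  0.457 ] rod el 0.0031029681751474003 az 102.71765110076032 F [ 0.5 -0.3 -0.3] 0.13939060880950624
along -0.09675285137048431 off axis [-0.1587 -0.4056  0.3775] tool delta cm [ 33.21  32.17 -35.73]
F tool [0.3 0.5 0.4] T tool [ 0.02 -0.04  0.  ]
```

```bash
python3 - <<'E'
from path import *
print(rows([.32,-.16,-.14],10,75,[.4,.8,1.1,1.1,1.1,1.1,1.1,1.1,.8,.6]))
E
```

```text
[[0.6, 1.2, 1.0, 7.5, 0], [1.2, 2.6, 1.7, 7.5, 0], [1.6, 3.9, 1.8, 7.5, 0], [1.6, 4.1, 1.3, 7.5, 0], [1.6, 4.2, 0.7, 7.5, 0], [1.6, 4.3, 0.2, 7.5, 0], [1.6, 4.3, -0.4, 7.5, 0], [1.6, 4.2, -0.9, 7.5, 0], [1.2, 2.9, -1.1, 7.5, 0], [0.9, 2.1, -1.1, 7.5, 0]]
```

Emit:
drive_tool(
  steps=[
    [0.6,1.2,1.0,7.5,0],
    [1.2,2.6,1.7,7.5,0],
    [1.6,3.9,1.8,7.5,0],
    [1.6,4.1,1.3,7.5,0],
    [1.6,4.2,0.7,7.5,0],
    [1.6,4.3,0.2,7.5,0],
    [1.6,4.3,-0.4,7.5,0],
    [1.6,4.2,-0.9,7.5,0],
    [1.2,2.9,-1.1,7.5,0],
    [0.9,2.1,-1.1,7.5,0],
  ],
)

```text
time: 24.45
eef_pos: [0.5372, -0.1145, 0.3045]
tcp_rot: [0.689, 0.176, -0.684, 0.161]
contact_force: [0.0, 0.3, -0.4]
opening: 0.134
```

```bash
python3 s.py; python3 - <<'E'
from path import *
tip=FACE+.12*DIR; M2=M@R.from_euler("x",28,degrees=True).as_matrix()
tgt=np.array([.5255,-.2545,.16]); P=tgt-M2@tip; print("tcp target",P, "rod dir",M2@DIR)
print(rows(P-p,8,28,[.4,.8,1,1,1,1,.8,.4]))
E
```

```text
24.45 [ 0.53715041 -0.11452181  0.30453348] [-0.406 -0.05   1.773  0.022  1.425  0.679] [ 0.   0.3 -0.4] 0.13378380031293008
[[0.003, 0.464, -0.886], [0.023, -0.886, -0.464], [-1.0, -0.019, -0.013]]
tilt 1.3140458184705492 az 83.41626022492888
tcp target [ 0.68972839 -0.2567813   0.14417568] rod dir [-1.00000239  0.01006457  0.01760458]
[[1.0, 1.2, -0.4, 3.5, 0], [2.0, 2.4, -1.0, 3.5, 0], [2.5, 3.0, -1.4, 3.5, 0], [2.5, 2.9, -1.6, 3.5, 0], [2.5, 2.8, -1.8, 3.5, 0], [2.5, 2.7, -1.9, 3.5, 0], [2.0, 2.0, -1.7, 3.5, 0], [1.0, 1.0, -0.9, 3.5, 0]]
```

Emit:
drive_tool(
  steps=[
    [1.0,1.2,-0.4,3.5,0],
    [2.0,2.4,-1.0,3.5,0],
    [2.5,3.0,-1.4,3.5,0],
    [2.5,2.9,-1.6,3.5,0],
    [2.5,2.8,-1.8,3.5,0],
    [2.5,2.7,-1.9,3.5,0],
    [2.0,2.0,-1.7,3.5,0],
    [1.0,1.0,-0.9,3.5,0],
    [0,0,0,0,0],
    [0,0,0,0,0],
  ],
)

```text
time: 25.45
eef_pos: [0.6893, -0.2555, 0.1436]
tcp_rot: [0.709, 0.008, -0.706, -0.008]
contact_force: [-0.4, 0.9, -1.3]
opening: 0.137
```

```bash
python3 s.py; python3 - <<'E'
from path import *
tip=p+M@(FACE+.12*DIR);print("tip",tip,"face",p+M@FACE,"delta cm tool to z .10",(M.T@(np.array([.5255,-.2545,.10])-tip)*100).round(2))
S=read_camera("scene");T=read_camera("top")
for c in(S,T): print([np.round(proj(c,p+M@(FACE+l*DIR)),1).tolist() for l in(.12,.1,-.004,-.1)])
u,v=proj(S,tip);u=int(u);v=int(v);a=S["frame"][v-60:v+75,u-75:u+105]
u,v=proj(T,tip);u=int(u);v=int(v);b=T["frame"][v-60:v+45,u-70:u+70];print(u,v)
cv2.imwrite("pics/f6.png",np.hstack([cv2.resize(a,(400,300),interpolation=2),cv2.resize(b,(400,300),interpolation=2)])[:,:,::-1])
for n,c in(("S",S),("T",T)):
    hs=cv2.cvtColor(c["frame"],cv2.COLOR_RGB2HSV);u,v=proj(c,p+M@(FACE+.1*DIR))
    for nm,lo,hi in(("green",(50,90,40),(80,255,255)),("red",(0,130,50),(8,255,255)),("brass",(15,110,60),(30,255,255))):
        q=np.argwhere(cv2.inRange(hs,lo,hi))[:,::-1];q=q[np.linalg.norm(q-[u,v],axis=1)<(25 if nm=="green" else 60)]
        if len(q): print(n,nm,len(q),q.mean(0).round(1),q.min(0),q.max(0))
E
```

```text
25.45 [ 0.68926005 -0.2555238   0.14361614] [-0.501  0.47   1.46   0.024  1.219  1.061] [-0.4  0.9 -1.3] 0.13723761355053435
[[0.004, 0.0, -1.0], [0.023, -1.0, -0.0], [-1.0, -0.023, -0.004]]
tilt 1.3333347228434653 az 79.82690051274668
tip [ 0.52499434 -0.25435503  0.15917202] face [ 0.64500334 -0.25475086  0.15725565] delta cm tool to z .10 [ 5.92  0.15 -0.03]
[[183.1, 198.4], [183.2, 202.9], [183.9, 228.4], [184.7, 255.9]]
[[360.2, 207.4], [359.9, 200.3], [358.4, 163.9], [356.9, 130.8]]
360 207
S red 127 [183.7 242.9] [180 227] [188 259]
S brass 6 [182. 222.] [180 221] [184 223]
T brass 15 [327.7 151.2] [325 149] [330 153]
```

View pics/f6.png

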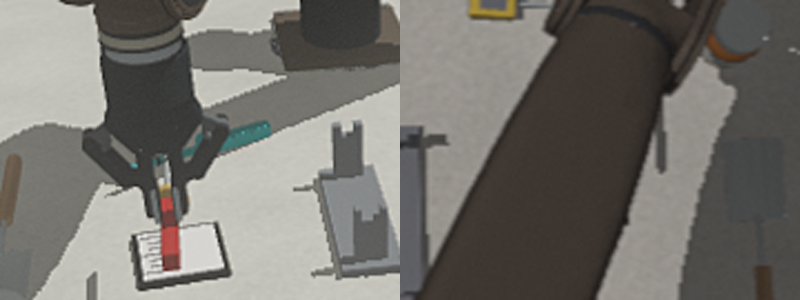

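Scene view: the handle end is over the plate at about px (184,256), matching the level prediction. Next I'll descend to about 9 cm above the plate. To check for slip, I'll compare the handle's place in the wrist image with the first lift.

Emit:
drive_tool(
  steps=[
    [0.8,0.1,0,0,0],
    [1.5,0,0,0,0],
    [1.5,0,0,0,0],
    [1.3,0,0,0,0],
    [0.6,0,0,0,0],
    [0.2,0,0,0,0],
    [0,0,0,0,0],
    [0,0,0,0,0],
    [0,0,0,0,0],
    [0,0,0,0,0],
  ],
)

```text
time: 26.55
eef_pos: [0.6899, -0.2562, 0.0861]
tcp_rot: [0.709, 0.007, -0.705, -0.008]
contact_force: [0.1, 0.3, -1.1]
opening: 0.136
```

```bash
python3 s.py; python3 - <<'E'
from path import *
import pickle
tip=p+M@(FACE+.12*DIR);print("tip",tip)
W=read_camera("wrist")
for c in(pickle.load(open("w2.pkl","rb")),W):
    m=cv2.inRange(cv2.cvtColor(c["frame"],cv2.COLOR_RGB2HSV),(0,150,40),(6,255,255));m[:,:230]=0;m[:,330:]=0;r=np.argwhere(m)
    print([int(r[r[:,1]==k][:,0].min()) for k in(272,279,286)],[(int(q.min()),int(q.max())) for q in (r[r[:,0]==y][:,1] for y in(150,200,230))])
    b=cv2.inRange(cv2.cvtColor(c["frame"],cv2.COLOR_RGB2HSV),(15,110,50),(30,255,255));b[:330]=0;b=np.argwhere(b);print("brass",len(b),b.min(0),b.max(0))
T=read_camera("top");S=read_camera("scene")
T0=pickle.load(open("top0.pkl","rb"));S0=pickle.load(open("scene0.pkl","rb"))
f=[cv2.resize(x["frame"],(400,300)) for x in(T,S)];cv2.imwrite("pics/fin.png",np.hstack(f)[:,:,::-1])
E
```

```text
26.55 [ 0.68992482 -0.25624888  0.08605447] [-0.501  0.526  1.493  0.025  1.127  1.06 ] [ 0.1  0.3 -1.1] 0.13569537908981852
[[0.007, -0.001, -1.0], [0.022, -1.0, 0.001], [-1.0, -0.022, -0.007]]
tilt 1.2998026983461544 az 72.69239531302729
tip [ 0.52562141 -0.25478404  0.10118129]
[142, 142, 141] [(259, 300), (260, 299), (260, 298)]
brass 936 [357 254] [387 305]
[141, 142, 141] [(260, 300), (260, 299), (261, 298)]
brass 893 [357 254] [387 304]
```

View pics/fin.png

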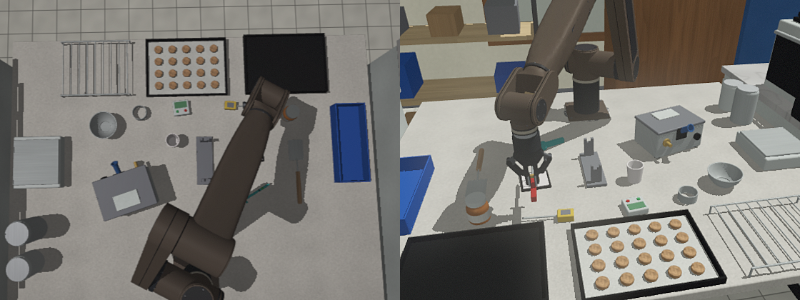

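No slip: the handle and collar pixels match the first lift. Tip is about 9 cm above the plate centre and the bystanders look undisturbed. Handing in.

```bash
python3 -c "
from plant import sign_off
print(sign_off())"
```

```text
the job is handed in; nothing more can be done
None
```

The whole job was carried out in order and handed in at 26.6 s of the 64 s allowed. The rod was taken from the cradle, slid home in the guide tube, drawn right out, and is now held over the reading plate. `sign_off` gives no verdict.

**How the tilt was made:** the moves only turn the tool about its own axis. I got the 35° tilt by pushing past the arm's outer reach limit, and took it off again at the inner limit.

**Insertion:** the collar stopped against the mouth at about 7 N, and pushing a little further gave no more travel. The tip read 122 mm deep against the nominal 120, within calibration.

**Last checks:**
- **Tip position:** computed at (0.526, -0.255, 0.101) m, about 9 cm above the plate and over its measured centre.
- **Level:** within about 1–2°. The handle and collar sit on the same wrist-camera pixels as at the first lift (within 1 px), so the rod did not slip in the grip.
- **Contact:** the force on the tool is only about the rod's weight, so it touches nothing else.
- **Bystanders:** they look undisturbed in the last top and scene pictures. I judged this by eye, not by measurement.

**Doubts:**
- The tip itself was hidden from the cameras at the end, so its position comes from the arm pose and the grip.
- Early on, before I took the rod, an abrupt stop at the inner limit gave a brief reading of about 96 N. It was gone on the next row, and I took it as the arm's own inertia. That is under the 120 N wrist limit, but I could not rule out a brief contact.
- The two camera rays to the tube mouth missed each other by 5 mm. The rod still went in with only about 2 N of side force.

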